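Set sprung tweezers to the marked repeat spacing

TASK

Take the printing repeat off the spacing gauge: pick the long sprung tweezers up off their wooden rest by the finger plates, carry them level to the gauge and squeeze them until the tip gap matches the spacing of its two black lines and one tip hangs right over each line, near the middle of the lines and just above them (about 10 mm) without touching the gauge. Finish while still holding the tweezers there, the gap steady; do not put them down or let go. Leave the gauge's sliding mark and everything else on the table as they are.

Things in the scene. Friction and masses are not known exactly. Their poses are not given: they have to be found in the camera images.
- tweezers_grip (a point): Sprung steel tweezers, 210 mm long, lying on their side on a low rest; point half-way up, midway between the two ribbed finger plates (30 mm long, 16 mm high, outside the legs). x: along them to the tips, y: across (squeezed this way), z up. Tips 90 mm ahead, heel end 120 mm behind. Width over plates 40 mm open; in general 19 mm + 0.55 x (tip gap - 8 mm). Plates are parallel at gap 25 mm.
- tip_left (a point): Centre of the end of the left leg (+y side of the tweezers); the tip is 3 mm thick and 6 mm high, this point half-way up. 46 mm from the other tip when open.
- tip_right (a point): Centre of the end of the right leg (-y side), like the left. Tip gap means the distance from tip_left to tip_right.
- leg_left (a joint): How far each leg is squeezed inward, rad: 0 open (tip gap 46 mm), 0.09 the most (gap about 10 mm); both legs always move alike. Tip gap = 8 mm + 400 mm x sin(0.095 - value).
- mark_fixed (a point): Middle of the black line (28 mm long) on the fixed mark plate of the spacing gauge, on its top face, 30 mm above the table. x: along the line, away from the robot to within 0.4 rad; y: along the gauge towards the other mark; z up.
- mark_sliding (a point): Middle of the black line on the other, sliding mark plate (a saddle over the strip, held by friction), same height and axes. It stands 16 to 34 mm from the fixed mark and is already set; it must stay as it is.
- tweezers: The whole tweezers: a heel block and two straight legs, 12 mm high, 3 mm thick, that spring apart in the horizontal plane; about 70 g, balanced some 25 mm behind the plates' middle. Origin 6 mm under tweezers_grip, same axes. The spring needs about 9 N on each plate for a tip gap of 34 mm, 15 N for 16 mm.
- gauge: Spacing gauge fixed to the table: a pale wooden strip, 140 x 38 mm, 27 mm high, with two small aluminium mark plates (10 mm wide, 3 mm thick) across its top, a black line on each. Origin on the table under the strip's middle; y along the strip.
- rest: Wooden tweezers rest, fixed: two cross bars 74 mm long, tops 26 mm above the table with 6 mm lips at the ends, 45 mm ahead of and 75 mm behind its origin, joined by a spine 16 mm wide, 8 mm high; open between them for the fingers. Origin on the table, below the finger plates to within 5 mm; x along the tweezers.
- paint_jar_a: Bystander: small paint jar, 32 mm across, 45 mm high, loose; origin at the centre of its underside.
- paint_jar_b: Bystander: small paint jar, 32 mm across, 45 mm high, loose; origin at the centre of its underside.
- rinse_cup: Bystander: clear rinse cup, 76 mm across, 95 mm high, loose; origin at the centre of its underside.
- stamp_a: Bystander: small wooden printing stamp, 42 mm square, 50 mm high with its knob, loose; origin at the centre of its underside.
- stamp_b: Bystander: larger wooden printing stamp, 50 mm square, 50 mm high with its knob, loose; origin at the centre of its underside.
- foam_pad: Bystander: square foam pad, 100 x 100 mm, 8 mm thick, loose; origin at the centre of its underside.
- ink_pot: Bystander: amber ink pot, 44 mm across, 42 mm high, loose; origin at the centre of its underside.
There are look-alikes about, which are no part of the job. There is more than one size of the tweezers; the job needs the smaller.

How it is judged:
By the outcome, as a careful person would: the job done as asked, in the order asked, and still so for the second after the job is handed in, while the arm keeps its last pose, push and grip.
It also fails if it takes over 38 s, if anything falls off the work surface, if the arm or the gripper's body presses on something with over 40 N, if the wrist force passes 120 N, or if a joint passes its speed limit or range.

ROBOT

A 6-joint arm with a two-finger parallel gripper is mounted at the origin on the work surface. World frame = base frame: x ahead of the robot, y to its left, z up, the work surface at z = 0. Lengths are in m, angles in rad, forces in N, time in s.
With the tool pointing down it reaches from about 0.225 to 0.725 m from the base axis. Payload 3.1 kg.
Tool frame: the origin (TCP) lies between the finger pads; the fingertips stand 11 mm ahead of it and the grasp point (between the pads) lies 8 mm behind it (r.finger_overhang is the distance from the TCP to the fingertips, in m); z points along the fingers, y is the line along which they close (so a half turn about z gives the same grasp; the last joint's range is limited). The gripper opens to 85 mm and grips with 20 to 120 N. Pads are 22 mm wide; open, the fingers measure 114 mm over their backs; the gripper's body (76 mm by 85 mm) begins 54 mm behind the grasp point. The pads swing forward as they close: fully open they stand 13 mm farther back than shut.
Start: joints at [1.058, 0.048, 0.099, 1.622, 0, 1.443], TCP at [0.197, 0.487, 0.242] pointing down, gripper open.
Joint ranges: [-2.91, 2.91], [-0.99, 1.94], [-1.21, 1.42], [-2.12, 2.29], [-1.49, 1.47], [-3.14, 3.14]. Speed limits (rad/s): [2.79, 2.79, 3.14, 3.14, 3.14, 3.14].

INTERFACE

Orientations are given as a unit quaternion [w, x, y, z].
In Python, from rig import r gives the robot as it stands. The module is installed in compiled form; this text tells all that it offers.
- The arm moves only by the shell command python3 -m creep 'ROWS' [OPENING]. ROWS is JSON, a list of rows, each a list of 4 numbers: the shift along the world's x, y, z in cm, then the turn about the world's z in rad. In form: [[dx, dy, dz, spin], ...]. A call has 1 to 12 rows; each row shifts and turns the commanded pose from where the row before left it; what a row does not reach is not made up. A row lasts 1/10 s, in which the tool goes at most 50 mm and 8.59 degrees, less where a joint would pass 70% of its speed; a pose out of reach is approached as far as the arm can. A call with a gripper value outside its range is refused whole. OPENING is the closure in counts, from 0 (fully open) to 255 (shut), set as the call begins (- or left out, the last holds). The fingers move at their own pace and stop on an object; the grip force is fixed at half the most. Time passes only in rows, so rows that do not move let the fingers close. It gives the time, the measured TCP pose, the force, the opening and the grip force at its end, in the units of the state.
- r.state(): the state, without advancing time (a new reading comes with each control period).
- r.capture(name): name is "scene" or "top" or "wrist"; returns a dict with "frame" (480x640x3 uint8, blue, green, red), "depth" (480x640 float32, m along the optical axis (not along the pixel's ray), 0 where there is no reading), "fx", "fy", "cx", "cy" (pixels), "k1" (the pictures are not rectified: a ray, as slopes to the right and down, at radius r is drawn at 1 + k1 r^2 times it, then the intrinsics apply), "extrinsics" (4x4, takes a point from camera to world coordinates). Camera axes: x right, y up, looking along -z (the intrinsics and any distortion apply to the point x, -y, -z); pixel columns grow to the right and rows downward; lengths in m; the calibration is good to about 2 mm. A picture is of the moment at which its call begins.
- r.hand_in(): hands the job in; it is judged then, once.
The state is a dict: "clock": time; "joint_pos": joint angles; "dq": joint speeds; "effort": joint torques, N m; "position": TCP position; "ee_rot": TCP orientation; "ft_force": force on the tool from outside, world axes, zero at the start; "torque": the same for the moment, N m; "width": opening from 0.0 (shut) to 1.0 (fully open); "grasp_force": force on a finger pad.
Only numpy, scipy, OpenCV 4.12 (cv2) and the standard library are available. Lean on these libraries where they do the work, as an engineer would, in place of code of your own. Each camera call takes 0.05 s, during which the arm holds its last target. There are 200 camera calls.

## Working session

There is one attempt and no reset: what is moved stays moved. The work goes in short steps, Python scripts to look and compute and a shell command to move; the robot and the scene stay as the last step left them, time stands still between calls to the robot, and variables do not carry over. Pictures are saved under pics/ and viewed, at most 13 in all, crops included, and the job is handed in when it is done.

```bash
mkdir -p pics; cat > h.py <<'E'
import numpy as np,cv2,pickle
from rig import r
def grab(n,tag):
    c=r.capture(n); pickle.dump(c,open(f'{tag}.pkl','wb')); cv2.imwrite(f'pics/{tag}.png',c['frame']); return c
def load(tag): return pickle.load(open(f'{tag}.pkl','rb'))
def ray(c,u,v):
    K=np.array([[c['fx'],0,c['cx']],[0,c['fy'],c['cy']],[0,0,1.]])
    d=np.array([(u-c['cx'])/c['fx'],(v-c['cy'])/c['fy']]);s=d.copy()
    for _ in range(20): s=d/(1+c['k1']*(s@s))
    E=np.array(c['extrinsics']); return E[:3,3],E[:3,:3]@np.array([s[0],-s[1],-1.])
def atz(c,u,v,z):
    o,d=ray(c,u,v); return o+d*(z-o[2])/d[2]
def proj(c,p):
    E=np.array(c['extrinsics']); q=E[:3,:3].T@(np.array(p)-E[:3,3]); s=np.array([q[0],-q[1]])/-q[2]
    s=s*(1+c['k1']*(s@s)); return s*[c['fx'],c['fy']]+[c['cx'],c['cy']]
def dep(c,u,v):
    o,d=ray(c,u,v); return o+d*float(c['depth'][int(round(v)),int(round(u))])
E
python3 - <<'E'
from h import *
for n in('top','scene'):
    c=grab(n,n+'0'); print(n,c['fx'],c['k1'],np.round(c['extrinsics'],3).tolist())
print(r.state())
E
```

```text
top 527.5840483275589 -0.14735660682027865 [[0.027, 0.996, -0.086, 0.387], [-1.0, 0.028, 0.002, -0.01], [0.005, 0.086, 0.996, 1.323], [0.0, 0.0, 0.0, 1.0]]
scene 449.65992811245184 0.03521215459000219 [[-0.389, -0.693, 0.607, 1.091], [0.921, -0.282, 0.268, 0.254], [-0.015, 0.664, 0.748, 0.784], [0.0, 0.0, 0.0, 1.0]]
{'clock': 0.1, 'joint_pos': array([1.05822593e+00, 4.86804728e-02, 9.77197031e-02, 1.62196696e+00,
       6.70779942e-06, 1.44299048e+00]), 'dq': array([ 0.00044385, -0.00118744,  0.00285301, -0.00080854,  0.00062049,
        0.00020589]), 'effort': array([ 3.06351860e-03, -3.39850795e+01,  3.20936716e+01,  1.57649507e-02,
       -1.28160063e-04, -1.09114347e-05]), 'position': array([0.19680645, 0.48614818, 0.24121474]), 'ee_rot': array([-3.38607374e-04,  1.91197654e-01,  9.81550977e-01, -1.01048163e-03]), 'ft_force': array([ 0.00983249, -0.53317713, -0.57407211]), 'torque': array([0.03212248, 0.01826109, 0.01312732]), 'grasp_force': 0.0, 'width': 1.0027446947918068}
```

View pics/top0.png

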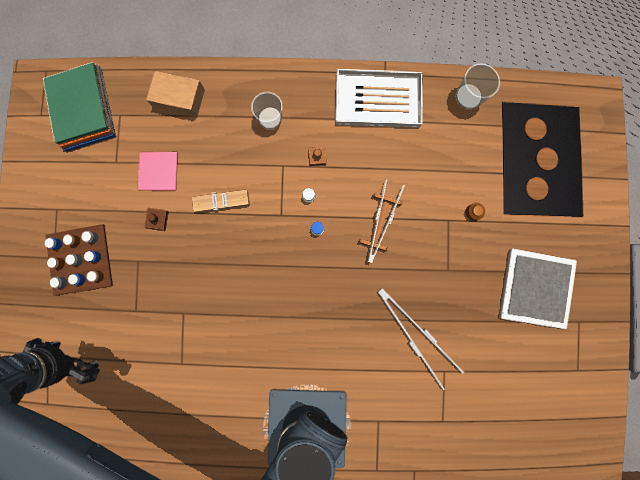

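The top view shows the tweezers on the rest near (383,222), with the heel at (370,262) and tips at (384,183) and (403,187). The gauge is near (220,201), and the larger tweezers lie loose near (420,340). I'll enlarge both areas.

```bash
python3 - <<'E'
from h import *
c=load('top0'); f=c['frame']
a=cv2.resize(f[170:275,345:425],None,fx=5,fy=5,interpolation=cv2.INTER_CUBIC)
b=cv2.resize(f[180:220,185:255],None,fx=5,fy=5,interpolation=cv2.INTER_CUBIC)
o=np.zeros((525,755,3),np.uint8);o[:,:400]=a;o[:200,405:755]=b
cv2.imwrite('pics/z.png',o)
for u,v in[(370,262),(384,183),(403,187),(381,290),(443,388),(462,372)]: print(u,v,atz(c,u,v,.032).round(3))
E
```

```text
370 262 [ 0.417 -0.142  0.032]
384 183 [ 0.614 -0.173  0.032]
403 187 [ 0.605 -0.22   0.032]
381 290 [ 0.35  -0.17   0.032]
443 388 [ 0.112 -0.329  0.032]
462 372 [ 0.152 -0.376  0.032]
```

View pics/z.png

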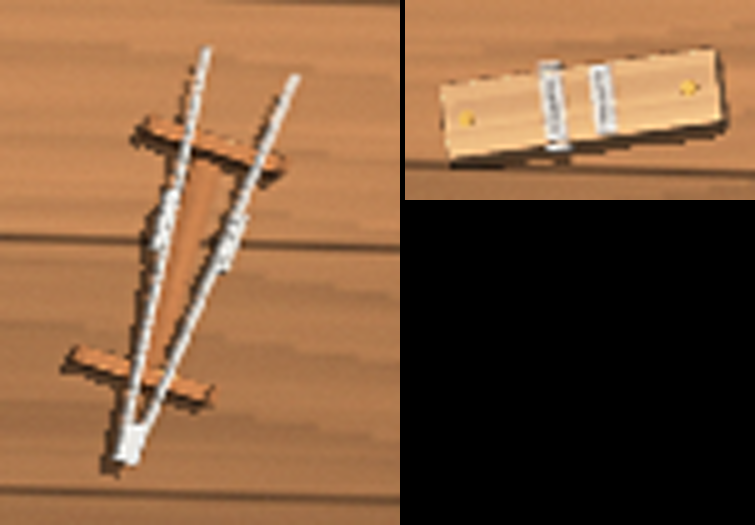

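```bash
python3 - <<'E'
from h import *
c=load('top0')
A=lambda u,v,z:atz(c,u,v,z)
tl=A(345+207/5,180,.035);tr=A(404,185.6,.035);he=A(370.2,262.4,.038)
m=(tl+tr)/2;d=m-he;L=np.linalg.norm(d[:2]);print('L',L,'gap',np.linalg.norm(tl-tr),'yaw',np.arctan2(d[1],d[0]),'grip',he+d*120/210)
pl=A(345+163/5,170+220/5,.04);pr=A(345+231/5,170+242/5,.04);print('plates',pl,pr,(pl+pr)/2)
ma=A(214.6,201,.03);mb=A(224.4,199.6,.03);print('marks',ma,mb,np.linalg.norm(ma-mb),'yawperp',np.arctan2(ma[0]-mb[0],-(ma[1]-mb[1])))
e1=A(185+37/5,180+88/5,.027);e2=A(185+310/5,180+48/5,.027);print('strip far edge',e1,e2,np.linalg.norm(e1-e2))
E
```

```text
L 0.20720377115292762 gap 0.04589808955498621 yaw -0.28814488467605126 grip [ 0.52972284 -0.17505623  0.03628571]
plates [ 0.53511728 -0.15708806  0.04      ] [ 0.52522891 -0.19078383  0.04      ] [ 0.5301731  -0.17393595  0.04      ]
marks [0.55755548 0.24663992 0.03      ] [0.56167966 0.22224096 0.03      ] 0.024745067080435664 yawperp -2.9741445966852376
strip far edge [0.56511789 0.30375011 0.027     ] [0.58863092 0.16729709 0.027     ] 0.1384640355137953
```

```bash
python3 -m creep '[[3.0,-3.0,0,0.06],[3.0,-3.0,0,0.06],[3.0,-3.0,0,0.06],[3.0,-3.0,0,0.06],[3.0,-3.0,0,0.06],[3.0,-3.0,0,0.06],[3.0,-3.0,0,0.06],[3.0,-3.0,0,0.06],[3.0,-3.0,0,0.07],[0,0,0,0],[0,0,0,0]]' && python3 - <<'E'
from h import *
c=grab('wrist','w1');print(r.state()['position'],r.state()['ee_rot'],np.round(c['extrinsics'],3).tolist(),c['fx'],c['k1'])
E
```

```text
clock: 1.2
position: [0.4671, 0.2158, 0.2415]
ee_rot: [-0.001, -0.081, 0.997, 0.0]
ft_force: [-0.7, 0.1, 0.2]
width: 1.001
grasp_force: 0.0
[0.46661424 0.21656105 0.24175831] [-8.32083205e-04 -8.19720144e-02  9.96634277e-01  1.21074057e-04] [[-0.162, -0.951, -0.264, 0.4], [0.987, -0.156, -0.044, 0.205], [0.001, -0.267, 0.964, 0.372], [0.0, 0.0, 0.0, 1.0]] 369.5290428870234 -0.056173946331341006
```

View pics/w1.png

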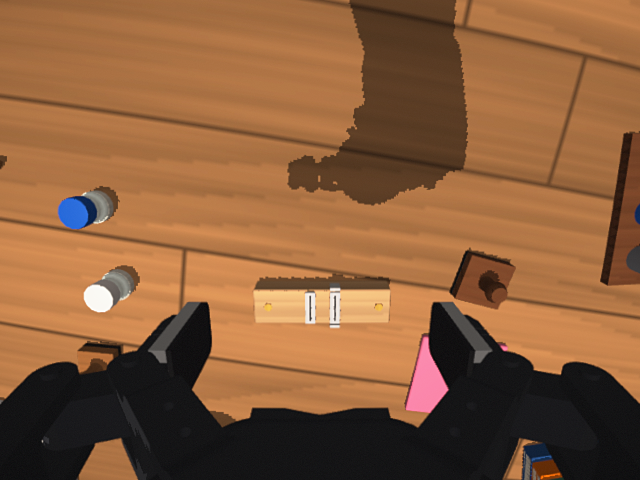

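The gauge is square to the view at (322,307). The black lines are at about (310,308), fixed, and (335,307), the saddle. I'll measure them sub-pixel and enlarge.

```bash
cat >> h.py <<'E'
def lines(c,boxes,z=.03):
    g=cv2.cvtColor(c['frame'],cv2.COLOR_BGR2GRAY).astype(float); P=[]
    for u0,u1,v0,v1 in boxes:
        w=np.clip(150-g[v0:v1,u0:u1],0,None); us=np.arange(u0,u1)
        p=[];
        for i,row in enumerate(w):
            if row.sum()>20: p.append(atz(c,(row*us).sum()/row.sum(),v0+i,z))
        p=np.array(p); dd=np.linalg.svd(p[:,:2]-p[:,:2].mean(0))[2][0]; dd*=np.sign(dd[0])
        mid=(p[0]+p[-1])/2; print('mid',mid.round(4),'len',np.linalg.norm(p[0]-p[-1]).round(4),'yaw',np.arctan2(dd[1],dd[0]).round(3)); P.append(mid)
    return P
E
python3 - <<'E'
from h import *
c=load('w1');cv2.imwrite('pics/w1z.png',cv2.resize(c['frame'][280:335,285:360],None,fx=8,fy=8,interpolation=cv2.INTER_NEAREST))
g=cv2.cvtColor(c['frame'],cv2.COLOR_BGR2GRAY)
for v in(296,302,307,312,318): print(v,g[v,303:343].tolist())
print(g[288:328,310].tolist(),g[288:328,335].tolist())
E
```

```text
296 [202, 204, 232, 235, 239, 245, 150, 88, 224, 240, 239, 236, 159, 185, 203, 204, 203, 203, 203, 203, 204, 203, 204, 204, 205, 203, 164, 225, 234, 238, 243, 138, 96, 227, 238, 234, 233, 212, 203, 203]
302 [198, 200, 230, 233, 238, 247, 150, 88, 228, 241, 236, 234, 211, 198, 199, 199, 200, 200, 201, 200, 201, 201, 201, 202, 202, 199, 182, 226, 232, 238, 246, 130, 80, 230, 240, 234, 213, 201, 201, 201]
307 [190, 191, 228, 234, 237, 246, 156, 69, 176, 234, 238, 236, 149, 172, 191, 192, 190, 191, 190, 191, 191, 191, 190, 190, 190, 187, 160, 224, 233, 238, 217, 98, 89, 230, 238, 234, 226, 198, 189, 189]
312 [181, 181, 200, 229, 238, 246, 148, 70, 223, 240, 236, 234, 199, 180, 182, 181, 183, 181, 181, 182, 182, 182, 182, 181, 182, 180, 194, 227, 231, 237, 245, 128, 100, 229, 238, 234, 211, 185, 182, 182]
318 [195, 196, 222, 231, 235, 244, 157, 49, 115, 225, 237, 235, 152, 177, 197, 197, 197, 197, 197, 196, 196, 196, 197, 196, 197, 193, 155, 220, 231, 235, 204, 90, 124, 230, 236, 233, 221, 197, 195, 196]
[72, 119, 132, 97, 139, 223, 244, 197, 88, 71, 76, 77, 77, 77, 88, 94, 94, 96, 90, 69, 66, 77, 77, 77, 70, 64, 64, 70, 74, 59, 49, 64, 108, 211, 240, 204, 157, 154, 160, 161] [207, 246, 227, 149, 159, 231, 241, 194, 96, 85, 87, 89, 88, 79, 80, 78, 70, 72, 77, 89, 110, 125, 126, 124, 100, 80, 78, 81, 109, 125, 124, 125, 160, 222, 240, 177, 101, 208, 239, 214]
```

View pics/w1z.png

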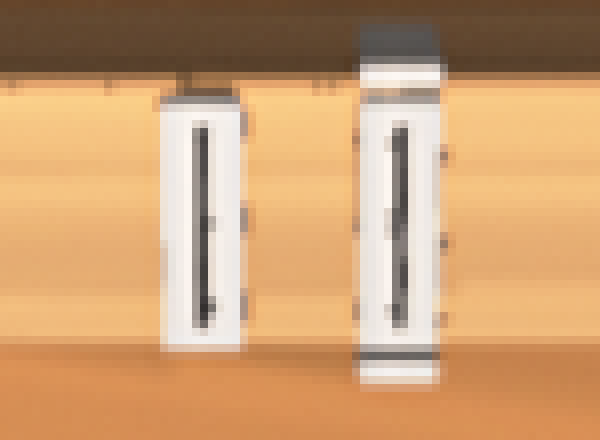

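Both lines are clear: columns about 310 and 335, rows 295.5 to 321.

```bash
python3 - <<'E'
from h import *
c=load('w1');a,b=lines(c,[(306,315,296,321),(331,340,296,321)]);print(np.linalg.norm(a-b),(a+b)/2,np.arctan2(a[0]-b[0],b[1]-a[1]))
E
```

```text
mid [0.5617 0.2219 0.03  ] len 0.0265 yaw 0.157
mid [0.5571 0.2463 0.03  ] len 0.0254 yaw 0.164
0.024819913539456562 [0.55942315 0.23414448 0.03      ] 0.18473297312872686
```

```bash
python3 -m creep '[[0.7,-4.3,0,-0.05],[0.7,-4.3,0,-0.05],[0.7,-4.3,0,-0.05],[0.7,-4.3,0,-0.05],[0.7,-4.3,0,-0.05],[0.7,-4.3,0,-0.05],[0.7,-4.3,0,-0.05],[0.7,-4.3,0,-0.05],[0.7,-4.6,-2,-0.052],[0,0,-4,0],[0,0,-4,0],[0,0,0,0]]' && python3 - <<'E'
from h import *
c=grab('wrist','w2');print(r.state()['position'],r.state()['ee_rot'])
E
```

```text
clock: 2.45
position: [0.5242, -0.1688, 0.1339]
ee_rot: [-0.008, 0.142, 0.99, 0.003]
ft_force: [-1.0, 1.0, -1.7]
width: 0.999
grasp_force: 0.0
[ 0.52670361 -0.16984344  0.13833476] [-0.00489197  0.14202859  0.98984913  0.00162525]
```

View pics/w2.png

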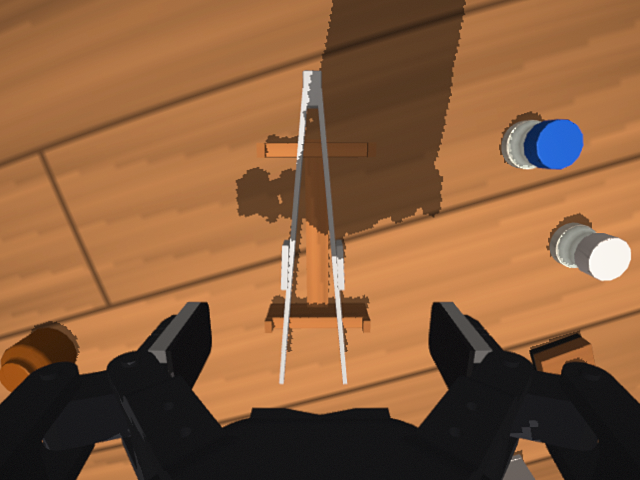

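The tweezers run down the image: heel at (312,70), tips at (282,383) and (345,383), plates at rows 240–290. The arm was still settling in that frame, so I'll capture again and measure by projection.

```bash
python3 - <<'E'
from h import *
print(r.state()['position'],r.state()['ee_rot'],r.state()['dq'].round(3))
c=grab('wrist','w3')
g=cv2.cvtColor(c['frame'],cv2.COLOR_BGR2GRAY); print(r.state()['position'],r.state()['ee_rot'])
f=c['frame']; 
cv2.imwrite('pics/w3z.png',cv2.resize(f[60:400,250:380],None,fx=1.7,fy=1.7,interpolation=cv2.INTER_CUBIC))
s=f.min(2)>120
for v in list(range(68,80,2))+[230,240,245,255,265,280,285,290,295,340,360,372,376,380,384,388,392]:
    u=np.where(s[v,255:375])[0]+255; print(v,u[[0,-1]] if len(u) else None, end=' ')
E
```

```text
[ 0.52670361 -0.16984344  0.13833476] [-0.00489197  0.14202859  0.98984913  0.00162525] [ 0.004 -0.04   0.13   0.007 -0.002 -0.002]
[ 0.52923871 -0.1710362   0.14210086] [-1.33732713e-03  1.41990352e-01  9.89867016e-01  4.92011704e-04]
68 [304 313] 70 [304 310] 72 [304 311] 74 [304 311] 76 [304 312] 78 [304 310] 230 None 240 [283 295] 245 [283 294] 255 [283 343] 265 [282 344] 280 [282 344] 285 [287 339] 290 [286 339] 295 [286 340] 340 [282 344] 360 [281 345] 372 [280 346] 376 None 380 None 384 None 388 None 392 None
```

View pics/w3z.png

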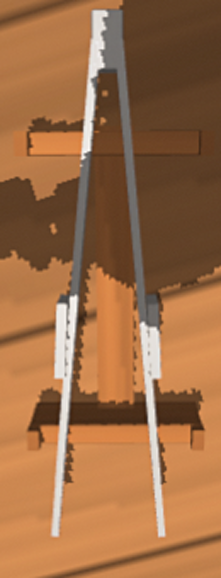

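The enlarged crop shows the plates running from about row 235 to row 282, with outer columns 282 and 344. The tip ends are at row 375, columns 280 and 346.

```bash
python3 - <<'E'
from h import *
c=load('w3')
a,b=atz(c,281.8,282.5,.040),atz(c,344.5,282.5,.040); print('plate front',a,b,np.linalg.norm(a-b))
a2,b2=atz(c,283,237,.040),atz(c,343.5,237,.040); print('plate rear',a2,b2,np.linalg.norm(a2-a))
t,u=atz(c,279.8,374.5,.035),atz(c,346.3,374.5,.035); print('tips outer',t,u,np.linalg.norm(t-u))
h=atz(c,312.5,69.5,.038)
d=(t+u)/2-h; print('L',np.linalg.norm(d[:2]),'yaw',np.arctan2(d[1],d[0]))
x=d/np.linalg.norm(d[:2]); print('grip from tips',(t+u)/2-x*.09,'from heel',h+.12*x,'plates',(a+b+a2+b2)/4)
p=r.state(); q=p['ee_rot'];print(p['position'],2*np.arctan2(q[2],q[1])-np.pi)
E
```

```text
plate front [ 0.54012769 -0.19907852  0.04      ] [ 0.55180564 -0.15930214  0.04      ] 0.04145522139187863
plate rear [ 0.51084451 -0.18882441  0.04      ] [ 0.52173453 -0.15172969  0.04      ] 0.03102662032584757
tips outer [ 0.60973097 -0.22373643  0.035     ] [ 0.62342153 -0.17710471  0.035     ] 0.048599889097146694
L 0.2045908193093571 yaw -0.2882876709577442
grip from tips [ 0.53029036 -0.17483258  0.03631971] from heel [ 0.53547631 -0.17637047  0.03624039] plates [ 0.53112809 -0.17473369  0.04      ]
[ 0.52923871 -0.1710362   0.14210086] -0.28494399227637457
```

```bash
python3 -m creep '[[0.2,-0.1,-3,0],[0,0,-3,0],[0,0,-2,0],[0,0,-2,0],[0,0,-1.1,0],[0,0,-1,0],[0,0,0,0],[0,0,0,0],[0,0,0,0]]' && python3 -m creep '[[0,0,0,0],[0,0,0,0],[0,0,0,0],[0,0,0,0],[0,0,0,0],[0,0,0,0],[0,0,0,0],[0,0,0,0],[0,0,0,0],[0,0,0,0]]' 150
```

```text
clock: 3.45
position: [0.5331, -0.1743, 0.0231]
ee_rot: [0.001, 0.143, 0.99, -0.0]
ft_force: [0.5, -0.3, 0.3]
width: 0.997
grasp_force: 0.0
clock: 4.45
position: [0.5326, -0.1742, 0.0224]
ee_rot: [0.001, 0.143, 0.99, -0.0]
ft_force: [-0.9, -0.5, 4.9]
width: 0.413
grasp_force: 8.2
```

```bash
python3 -m creep '[[0,0,0,0],[0,0,0,0],[0,0,0,0],[0,0,0,0],[0,0,0,0]]' 169 && python3 -m creep '[[0,0,1,0],[0,0,2,0],[0,0,2,0],[0,0,2,0],[0,0,1,0],[0,0,0,0],[0,0,0,0],[0,0,0,0],[0,0,0,0]]' && python3 - <<'E'
from h import *
c=grab('wrist','w4'); print(r.state()['position'])
E
```

```text
clock: 4.95
position: [0.5329, -0.1746, 0.0231]
ee_rot: [0.001, 0.143, 0.99, -0.001]
ft_force: [-0.7, -0.3, 6.2]
width: 0.342
grasp_force: 13.7
clock: 5.85
position: [0.5311, -0.1734, 0.1]
ee_rot: [-0.001, 0.143, 0.99, 0.0]
ft_force: [-0.1, -0.1, -0.9]
width: 0.34
grasp_force: 11.2
[ 0.53122343 -0.17346274  0.10025262]
```

View pics/w4.png

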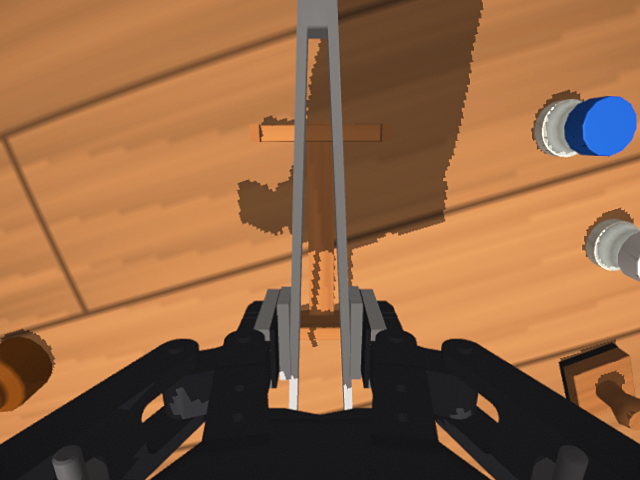

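The tweezers are held between the pads, with the legs at columns ~297 and ~345 and the heel at (318,15). The body hides the tips. I'll check level from the depth image.

```bash
python3 - <<'E'
from h import *
c=load('w4')
for u,v in[(310,12),(325,12),(318,20),(301,100),(334,100),(298,180),(340,180),(296,250),(346,250),(296,300),(347,300),(293,395),(348,395)]:
    p=dep(c,u,v); print(u,v,p.round(4))
E
```

```text
310 12 [ 0.4307 -0.146   0.1136]
325 12 [ 0.4324 -0.1421  0.1153]
318 20 [ 0.4334 -0.1445  0.1138]
301 100 [ 0.4528 -0.1556  0.1125]
334 100 [ 0.4557 -0.1461  0.1132]
298 180 [ 0.4754 -0.1635  0.113 ]
340 180 [ 0.4791 -0.1508  0.1135]
296 250 [ 0.497  -0.1709  0.1134]
346 250 [ 0.5015 -0.1551  0.1141]
296 300 [ 0.5138 -0.1761  0.1141]
347 300 [ 0.5193 -0.1595  0.1128]
293 395 [ 0.5505 -0.1889  0.1137]
348 395 [ 0.5562 -0.1692  0.1138]
```

Level and centred, with the grip centre about 7.5 mm above the TCP. Next I'll carry it to the gauge.

```bash
python3 -m creep '[[-0.3,2.0,0.5,0.03],[-0.6,3.5,0.5,0.045],[-0.6,3.9,0,0.045],[-0.6,3.9,0,0.045],[-0.6,3.9,0,0.045],[-0.6,3.9,0,0.045],[-0.6,3.9,0,0.045],[-0.6,3.9,0,0.045],[-0.6,3.9,0,0.045],[-0.6,3.5,0,0.045],[-0.3,2.4,0,0.017],[0,0.5,0,0]]' && python3 -m creep '[[0,0,-1.5,0],[0,0,-2,0],[0,0,-1.5,0],[0,0,0,0],[0,0,0,0],[0,0,0,0],[0,0,0,0]]' && python3 - <<'E'
from h import *
s=r.state();q=s['ee_rot'];print(s['position'],2*np.arctan2(q[2],q[1])-np.pi)
c=grab('scene','s1');d=grab('top','t1')
p=proj(c,[.5594,.2341,.04]);print(p);u,v=p.astype(int);q=proj(d,[.5594,.2341,.04]).astype(int);print(q)
o=np.hstack([cv2.resize(c['frame'][v-40:v+40,u-40:u+40],(400,400),interpolation=cv2.INTER_CUBIC),cv2.resize(d['frame'][q[1]-25:q[1]+25,q[0]-25:q[0]+25],(400,400),interpolation=cv2.INTER_CUBIC)])
cv2.imwrite('pics/st1.png',o)
E
```

```text
clock: 7.1
position: [0.471, 0.2206, 0.1111]
ee_rot: [-0.0, -0.084, 0.996, 0.0]
ft_force: [-0.1, -0.3, -1.2]
width: 0.339
grasp_force: 11.2
clock: 7.8
position: [0.473, 0.2181, 0.0627]
ee_rot: [0.001, -0.082, 0.997, 0.0]
ft_force: [-0.2, 0.7, -0.3]
width: 0.336
grasp_force: 11.2
[0.47297607 0.21807243 0.06265141] 0.16450844020125377
[417.75425143 299.36692791]
[218 199]
```

View pics/st1.png

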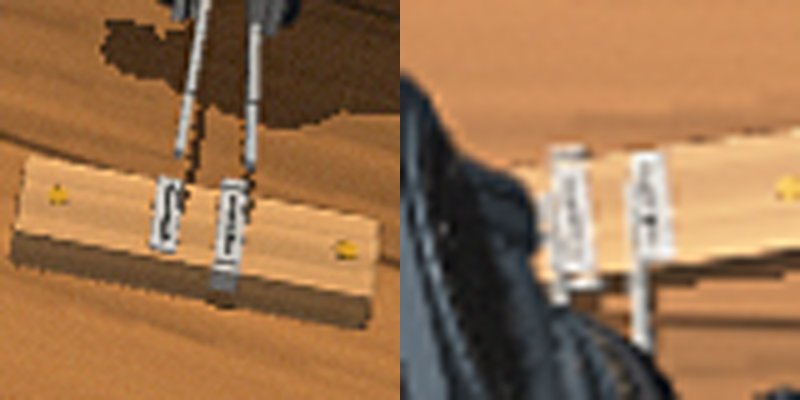

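The scene view shows both lines and both tip ends, the tips still high. In the top view the arm hides one tip. I'll go down to near the final height and use the scene camera.

```bash
python3 -m creep '[[-0.1,0,-1,0],[-0.1,0,-1,0],[0,0,-0.6,0],[0,0,0,0],[0,0,0,0],[0,0,0,0],[0,0,0,0],[0,0,0,0]]' 170 && python3 - <<'E'
from h import *
s=r.state();q=s['ee_rot'];print(s['position'],2*np.arctan2(q[2],q[1])-np.pi)
c=grab('scene','s2')
p=proj(c,[.5594,.2341,.04]);u,v=p.astype(int);print(u,v)
cv2.imwrite('pics/s2z.png',cv2.resize(c['frame'][v-30:v+20,u-30:u+20],(600,600),interpolation=cv2.INTER_NEAREST))
E
```

```text
clock: 8.7
position: [0.4704, 0.2183, 0.036]
ee_rot: [0.0, -0.082, 0.997, 0.0]
ft_force: [-0.0, -0.2, -0.6]
width: 0.336
grasp_force: 11.5
[0.47036935 0.21828678 0.03601673] 0.1651634804034865
417 299
```

View pics/s2z.png

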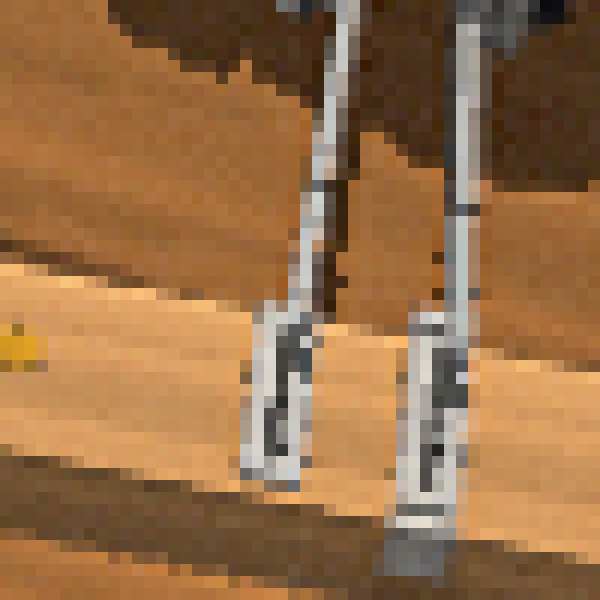

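```bash
python3 - <<'E'
from h import *
c=load('s2');P=lambda a,b:(387+a/12-.5,269+b/12-.5)
x=np.array([.985,.17]);y=np.array([-.17,.985])
tr=atz(c,*P(301,347),.0435);tl=atz(c,*P(452,379),.0435)
fe=atz(c,*P(277,456),.03);se=atz(c,*P(428,492),.03)
fr=lambda p:(round(x@p[:2]*1e3,1),round(y@p[:2]*1e3,1))
print('tips R,L',tr,tl,fr(tr),fr(tl),'gap',np.linalg.norm(tr-tl))
print('line near-cam ends, scene',fr(fe),fr(se),' mids->',fr(fe)[0]-14,fr(se)[0]-14)
print('mids wrist',fr(np.array([.5617,.2219])),fr(np.array([.5571,.2463])))
print('tcp',fr(r.state()['position']))
E
```

```text
tips R,L [0.56202833 0.22195476 0.0435    ] [0.55878883 0.24608031 0.0435    ] (np.float64(591.3), np.float64(123.1)) (np.float64(592.2), np.float64(147.4)) gap 0.024342074453802553
line near-cam ends, scene (np.float64(604.0), np.float64(122.2)) (np.float64(605.6), np.float64(146.6))  mids-> 590.0 591.6
mids wrist (np.float64(591.0), np.float64(123.1)) (np.float64(590.6), np.float64(147.9))
tcp (np.float64(500.4), np.float64(135.1))
```

```bash
python3 - <<'E'
from h import *
c=grab('wrist','w5'); s=r.state();print(s['position'],s['width'])
zt=s['position'][2]+.0075+.006
o=c['frame'][0:420,230:410]; cv2.imwrite('pics/w5z.png',cv2.resize(o,None,fx=1.4,fy=1.4))
g=cv2.cvtColor(c['frame'],cv2.COLOR_BGR2GRAY).astype(int)
for v in(60,100,150,200,240,270,300,390): print(v,g[v,285:360].tolist())
E
```

```text
[0.47023499 0.21829567 0.03587995] 0.33575842705497755
60 [162, 161, 160, 161, 162, 161, 161, 162, 160, 158, 195, 247, 255, 252, 251, 251, 251, 251, 251, 253, 255, 223, 114, 142, 161, 162, 161, 160, 161, 161, 162, 164, 165, 113, 83, 85, 86, 86, 86, 84, 83, 90, 137, 126, 242, 255, 252, 251, 250, 250, 251, 253, 255, 161, 123, 85, 83, 87, 87, 87, 87, 87, 88, 87, 87, 87, 88, 87, 86, 88, 87, 86, 87, 87, 87]
100 [174, 173, 174, 173, 173, 174, 174, 173, 173, 197, 250, 255, 253, 253, 253, 253, 253, 253, 255, 255, 217, 123, 165, 179, 177, 178, 179, 177, 178, 180, 182, 127, 92, 93, 95, 95, 96, 95, 93, 91, 119, 172, 179, 179, 160, 136, 255, 255, 252, 252, 252, 252, 252, 252, 255, 255, 171, 91, 91, 94, 95, 94, 91, 103, 176, 183, 181, 183, 178, 98, 88, 93, 92, 93, 92]
150 [166, 166, 166, 166, 166, 166, 164, 162, 198, 255, 255, 254, 253, 253, 253, 253, 255, 255, 224, 108, 148, 171, 168, 168, 167, 168, 171, 171, 119, 87, 89, 91, 90, 91, 91, 90, 88, 94, 93, 91, 91, 91, 86, 86, 86, 85, 84, 94, 140, 148, 147, 146, 147, 147, 147, 146, 150, 150, 93, 74, 74, 76, 75, 72, 74, 73, 71, 72, 72, 70, 70, 69, 68
[... 1002 characters left out ...]
108, 109, 109, 108, 100, 96, 132, 144, 142, 143, 143, 141, 142, 144, 134, 105, 91, 90, 91, 90, 91, 91, 90, 91, 90, 90, 90, 90, 90, 91, 91, 90, 91, 90, 91, 91, 91, 91, 91, 90, 90, 90, 90, 91, 91, 90, 90, 90, 91, 91, 91, 89, 90, 91, 114, 139, 143, 143, 142, 142, 142, 143, 144, 113, 97, 104, 107, 107, 109, 106, 107, 107, 107, 107, 110]
390 [166, 161, 159, 156, 203, 243, 246, 245, 244, 244, 245, 249, 228, 143, 119, 130, 129, 126, 124, 123, 91, 60, 59, 59, 60, 57, 56, 55, 96, 106, 105, 107, 108, 111, 112, 114, 117, 118, 119, 121, 123, 126, 127, 129, 130, 132, 133, 135, 138, 139, 139, 142, 143, 145, 147, 149, 151, 123, 124, 137, 139, 138, 137, 139, 137, 138, 112, 88, 88, 90, 89, 88, 112, 179, 178]
```

View pics/w5z.png

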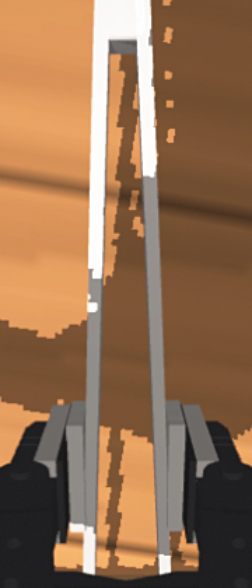

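```bash
python3 - <<'E'
from h import *
c=load('w5'); z=.0495
v=[100,150,200,240,270,300,390]
L=[15.15,13.69,12.93,11.93,11.15,10.6,8.67];R=[51.15,53.1,55.2,56.7,57.9,59.0,61.75]
x=np.array([.985,.17]);y=np.array([-.17,.985])
f=lambda u,vv:(lambda p:(x@p[:2],y@p[:2]))(atz(c,284.5+u,vv,z))
for n in(6,7):
    l=np.array([f(a,b) for a,b in zip(L,v)]);k=np.array([f(a,b) for a,b in zip(R,v)])
    fl=np.polyfit(l[:n,0],l[:n,1],1);fk=np.polyfit(k[:n,0],k[:n,1],1)
    print(fl,fk,'gap from angle',8+200*(fk[0]-fl[0]),'extrap gap/mid at tip x=.591',np.polyval(fk,.591)-np.polyval(fl,.591),(np.polyval(fk,.591)+np.polyval(fl,.591))/2)
    print((l[:,1]-np.polyval(fl,l[:,0])).round(4),(k[:,1]-np.polyval(fk,k[:,0])).round(4))
print('sep at grip',np.polyval(fk,.501)-np.polyval(fl,.501),'expect',8+(24.7-8)*.55,8+(25.4-8)*.55)
E
```

```text
[-0.04352637  0.14832514] [0.04740667 0.12079359] gap from angle 26.186607391510872 extrap gap/mid at tip x=.591 0.02620987711961731 0.13570599397748728
[ 0.     -0.0001  0.0001  0.     -0.     -0.     -0.0001] [ 0.     -0.      0.     -0.      0.     -0.     -0.0002]
[-0.04408303  0.14857424] [0.04559268 0.12160546] gap from angle 25.935142437418406 extrap gap/mid at tip x=.591 0.02602957288601236 0.13553595364431417
[ 0.     -0.0001  0.0001  0.     -0.      0.     -0.    ] [-0.     -0.      0.      0.      0.0001  0.0001 -0.0001]
sep at grip 0.01795875878917408 expect 17.185000000000002 17.57
```

```bash
python3 -m creep '[[-0.08,-0.05,-0.1,0.005],[0,0,0,0],[0,0,0,0],[0,0,0,0],[0,0,0,0],[0,0,0,0],[0,0,0,0],[0,0,0,0]]' 171 && python3 - <<'E'
from h import *
s=r.state();q=s['ee_rot'];print(s['position'],2*np.arctan2(q[2],q[1])-np.pi,s['width'])
c=grab('scene','s3')
cv2.imwrite('pics/s3z.png',cv2.resize(c['frame'][279:314,397:437],(800,600)[0:1]+(600,),interpolation=cv2.INTER_NEAREST)[:, :] if 0 else cv2.resize(c['frame'][283:313,400:440],(800,600),interpolation=cv2.INTER_CUBIC))
E
```

```text
clock: 9.6
position: [0.4692, 0.2177, 0.0346]
ee_rot: [0.0, -0.085, 0.996, -0.0]
ft_force: [0.4, 0.6, -1.4]
width: 0.335
grasp_force: 11.7
[0.46919968 0.21768316 0.03457216] 0.17018850392867346 0.3353847856374531
```

View pics/s3z.png

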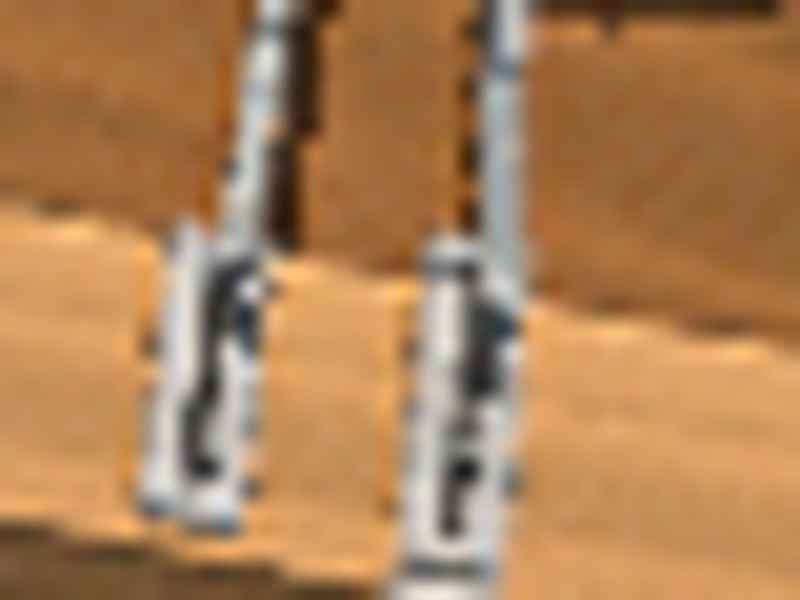

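The tip ends are at about (233,300) and (487,350). The line ends nearest the camera are at (200,472) and (452,532). I'll compare these with where ideal tips would project.

```bash
python3 -m creep '[[0,0,0,0],[0,0,0,0],[0,0,0,0]]'; python3 - <<'E'
from h import *
c=load('s3');x=np.array([.985,.17,0]);y=np.array([-.17,.985,0])
Q=lambda p:((proj(c,p)-[400,283]+.5)*20).round(0)
for n,m in(('fixed',[.5617,.2219,.03]),('slid',[.5571,.2463,.03])):
    m=np.array(m);print(n,'line ends',Q(m+.014*x),Q(m-.014*x),'ideal tip centre',Q(m+[0,0,.0123]),'bottom',Q(m+[0,0,.0093]),'1mm y',Q(m+.001*y)-Q(m))
s=r.state();print(s['position'],s['width'])
E
```

```text
clock: 9.95
position: [0.4692, 0.2177, 0.0346]
ee_rot: [0.0, -0.085, 0.996, 0.0]
ft_force: [0.7, 0.2, -1.0]
width: 0.336
grasp_force: 11.7
fixed line ends [210. 490.] [235. 258.] ideal tip centre [240. 302.] bottom [236. 320.] 1mm y [10.  2.]
slid line ends [467. 534.] [487. 300.] ideal tip centre [498. 346.] bottom [493. 363.] 1mm y [11.  2.]
[0.46920195 0.21770361 0.03459249] 0.33639075121995304
```

```bash
python3 -m creep '[[0,0,0,0],[0,0,0,0],[0,0,0,0],[0,0,0,0],[0,0,0,0]]' 172; python3 - <<'E'
from h import *
w=[]
for i in range(6):
    c=r.capture('scene'); w.append(r.state()['width'])
print(np.mean(w),np.std(w))
c=load('w5');d=grab('wrist','w6');
for v in(150,270,300):
    for k in(c,d): print(v,k['frame'][v,288:304,1].tolist(),k['frame'][v,330:352,1].tolist())
E
```

```text
clock: 10.45
position: [0.4692, 0.2177, 0.0346]
ee_rot: [-0.0, -0.085, 0.996, -0.0]
ft_force: [0.4, -0.3, -0.9]
width: 0.325
grasp_force: 12.0
0.3277009082620126 0.0025241390678200047
150 [152, 152, 152, 150, 147, 190, 255, 255, 254, 253, 253, 253, 253, 255, 255, 223] [78, 76, 92, 139, 147, 146, 145, 146, 146, 145, 145, 149, 149, 87, 67, 68, 69, 68, 65, 68, 66, 64]
150 [152, 152, 154, 155, 151, 159, 243, 255, 255, 254, 253, 253, 253, 253, 255, 255] [65, 77, 103, 143, 147, 146, 146, 145, 147, 148, 148, 148, 114, 68, 58, 60, 58, 59, 57, 58, 56, 57]
270 [81, 80, 80, 105, 137, 145, 142, 141, 141, 142, 142, 143, 125, 99, 84, 80] [83, 84, 84, 83, 83, 83, 82, 92, 124, 141, 142, 142, 141, 142, 140, 143, 144, 111, 86, 82, 83, 84]
270 [82, 83, 79, 81, 113, 138, 142, 143, 142, 141, 143, 143, 143, 116, 94, 84] [85, 85, 85, 85, 85, 85, 89, 113, 138, 143, 141, 141, 141, 142, 143, 145, 121, 92, 85, 85, 86, 87]
300 [108, 99, 95, 132, 143, 142, 142, 142, 141, 142, 143, 134, 105, 84, 82, 83] [82, 82, 82, 83, 83, 83, 81, 82, 86, 114, 139, 142, 142, 141, 141, 141, 143, 143, 113, 97, 103, 106]
300 [109, 109, 98, 95, 131, 143, 142, 142, 142, 141, 142, 143, 133, 104, 121, 98] [82, 83, 83, 83, 83, 83, 81, 84, 103, 137, 144, 142, 141, 141, 142, 143, 143, 124, 98, 101, 107, 107]
```

```bash
python3 -m creep '[[0,0,0,0],[0,0,0,0],[0,0,0,0]]'; python3 -c "
from rig import r
print(r.hand_in())"
```

```text
clock: 11.1
position: [0.4692, 0.2177, 0.0346]
ee_rot: [0.0, -0.085, 0.996, -0.0]
ft_force: [0.3, -0.6, -1.1]
width: 0.329
grasp_force: 12.0
the job is handed in; nothing more can be done
None
```

I handed the job in at 11.1 s with the smaller tweezers held level over the gauge, one tip about 9 mm above each line near its middle; I estimate the tip gap at 24–25 mm (the lines measure about 24.7 mm), and the hand-in returned no verdict.

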